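# Load the lens carrier and hold the polisher's guard open

## Robot

A 6-joint arm with a two-finger parallel gripper is mounted at the origin on the work surface. World frame = base frame: x ahead of the robot, y to its left, z up, the work surface at z = 0. Lengths are in m, angles in rad, forces in N, time in s.
With the tool pointing down it reaches from about 0.225 to 0.875 m from the base axis. Payload 3.4 kg.
Tool frame: the origin (TCP) lies on the centre line of the jaws, within the pads' length; the fingertips stand 17 mm ahead of it and the grasp point (between the pads) lies 2 mm behind it (nose_length is the distance from the TCP to the fingertips, in m); z points along the fingers, y is the line along which they close (so a half turn about z gives the same grasp; the last joint's range is limited). The gripper opens to 85 mm and grips with 20 to 120 N. Pads are 22 mm wide; open, the fingers measure 114 mm over their backs; the gripper's body (76 mm by 85 mm) begins 54 mm behind the grasp point. The pads swing forward as they close: fully open they stand 13 mm farther back than shut.
Start: joints at [1.213, 0.276, 1.505, -0, 1.361, -0.121], TCP at [0.135, 0.559, 0.248] pointing down, gripper open.
Joint ranges: [-2.89, 2.89], [-0.75, 2.08], [0.22, 2.7], [-1.18, 4.32], [0.11, 2.71], [-2.7, 2.7]. Speed limits (rad/s): [2.57, 2.57, 3.14, 3.14, 3.14, 3.14].

## Interface

Orientations are given as a unit quaternion [w, x, y, z].
In Python, from rig import get_state, get_image, sign_off, find_in, place_of, nose_length gives the robot as it stands.
- The arm moves only by the tool apply_moves, never from a script. Its argument "deltas" is one flat list of numbers, 5 for each row, row after row: the finger opening in mm, from 0 to 85.4, then the shift along the tool's x, y, z in mm, then the turn about the tool's z in degrees. A call has 1 to 12 rows; each row is the pose to reach, as a shift and turn from the pose commanded when the call began, along the tool's axes at that moment; what a row does not reach only later rows make up. A row lasts 1/12 s, in which the tool goes at most 41.7 mm and 7.16 degrees, less where a joint would pass 70% of its speed; a pose out of reach is approached as far as the arm can. A call with a gripper value outside its range is refused whole. The fingers move at their own pace and stop on an object; "squeeze" is the grip in N (left out, the last holds). Time passes only in rows, so rows that repeat a pose let the fingers close. It gives the time, the measured TCP pose, the force, the opening and the grip force at its end, in the units of the state.
- get_state(): the state, without advancing time (a new reading comes with each control period).
- get_image(name): name is "scene" or "top" or "wrist"; returns a dict with "frame" (400x640x3 uint8, red, green, blue), "K" (3x3 intrinsics, pixels), "k1" (the pictures are not rectified: a ray, as slopes to the right and down, at radius r is drawn at 1 + k1 r^2 times it, then the intrinsics apply), "position" and "orientation" of the camera in the world. Camera axes: x right, y down, z forward; pixel columns grow to the right and rows downward; lengths in m; the calibration is good to about 2 mm. A picture is of the moment at which its call begins. There is no depth.
- sign_off(): hands the job in; it is judged then, once.
Trained networks look in a picture, given as the dict that the camera call returned (one of the last four; its "shot" number tells which), for a name from the list of things; names that differ only in an ending like _2 or _b are one class to them, and where a whole thing is asked for, a point or a joint stands for the part that bears it (a point fixed in the world has none). Each returns a list of dicts, best first, with "score" (0 to 1); they miss things now and then, are a little off and sometimes report something else, mostly with a low value. They report only what shows in the picture. A call takes as long as a camera call. They do not tell look-alikes from the thing itself.
- find_in(query, picture): "point" ([column, row] in pixels, amid what is visible of it).
- place_of(query, picture): "point" ([column, row] in pixels: a listed point, or the origin of a listed thing).
The state is a dict: "clock": time; "qpos": joint angles; "qd": joint speeds; "effort": joint torques, N m; "position": TCP position; "ee_rot": TCP orientation; "contact_force": force on the tool from outside, world axes, zero at the start; "moment": the same for the moment, N m; "width": finger opening in m; "gripper_force": force on a finger pad.
Only numpy, scipy, OpenCV 4.12 (cv2) and the standard library are available. Lean on these libraries where they do the work, as an engineer would, in place of code of your own. Each camera call takes 0.05 s, during which the arm holds its last target. There are 200 camera calls.

## Task

Lift the lens carrier (the plate with the narrow grip tab) out of the wooden stand, slide it down into the slot in the polishing machine's deck until it is fully home with its shoulders level with the deck, without dropping it, and let go of it. Then lift the machine's hinged guard and hold it steady at 40 degrees from shut, so that the optician across the bench can get at the wheel; it falls shut by itself, so finish while still holding it there and do not let go. Leave the other plate, the bottle, the small brass block and the round steel polishing tool where they are.

Things in the scene. Friction and masses are not known exactly. Their poses are not given: they have to be found in the camera images.
- carrier_mid (a point): Centre, half-way up, of the lens carrier: a rigid aluminium plate 8 mm thick, 106 mm tall, standing upright. Its lower part is 80 mm wide and 60 mm tall with a round 42 mm lens; above this a narrower grip tab 40 mm wide and 46 mm tall rises in the middle, so the shoulders are 7 mm above this point, the tab's top 53 mm above and the foot 53 mm below. x: through the thickness, y: along the width, z: up (the plate is the same either way round). About 0.12 kg.
- spare_mid (a point): Centre, half-way up, of the other plate in the stand: plain solid aluminium, 8 mm thick, 80 mm wide over its full 106 mm height (no tab, no lens); same axes. It stays where it is.
- stand: Fixed wooden stand, 160 x 110 mm; origin in the middle of its underside, z up. Two loose-fitting slots across it (along its y, at x = -45 and +45 mm) each hold one plate upright, foot 10 mm above the table, side walls up to 40 mm above the table. Which plate stands in which slot varies.
- slot_mouth (a point): Middle of the mouth of the machine's slot, level with the flat deck (100 mm above the table; the machine is fixed). x: across the slot, y: along it, z: up. The slot is 12 mm wide (x) with a 5 mm lead-in chamfer on both long edges, 86 mm long (y) and 60 mm deep, so the carrier's shoulders end level with the deck and only its tab stands above.
- guard_hinge (a point): Middle of the guard's hinge axis on the machine, 100 mm above the table. x: from the hinge towards the guard's free edge when shut (away from the robot), y: along the hinge axis, z: up; does not move with the guard. The guard is a flat grey frame with a clear window, 232 mm wide, 8 mm thick, its top level with the hinge axis, reaching 232 mm from the hinge.
- guard_bar (a point): Middle of the guard's lifting bar: a round steel bar 12 mm thick, parallel to the hinge, 195 mm from the hinge axis and 45 mm above the guard's top face, on two posts 120 mm apart (110 mm free between them). The axes turn with the guard: x along the guard away from the hinge, y along the bar, z square to the guard.
- guard (a joint): Opening angle of the guard in rad: 0 shut (level), grows as the free edge (far from the robot) lifts up and back towards the robot; stop at 1.25. 40 degrees is 0.698. It weighs about 0.4 kg, has no spring or catch, and falls shut when let go from any angle.
- bottle: Bystander: white bottle, 44 mm across, 105 mm tall; origin in the middle of its underside.
- block: Bystander: small brass lens block, 30 mm across and 22 mm tall, standing on the machine's deck beyond the slot; origin in the middle of its underside.
- disc: Bystander: round steel polishing tool, 100 mm across, 40 mm tall; origin in the middle of its underside.
Not all that is in view belongs to the job. Leave any orange or purple look-alike of the part that bears carrier_mid alone.

How it is judged:
On the way:
1. the lens carrier is fully home in the machine's slot and released, the guard still shut (z of carrier_mid in the frame of slot_mouth between -0.012 and -0.002 m and x of carrier_mid in the frame of slot_mouth between -0.004 and 0.004 m and y of carrier_mid in the frame of slot_mouth between -0.006 and 0.006 m and angle between carrier_mid's own z axis and vertical below 0.1 rad and contact force between the fingers and carrier below 0.1 N and value of joint guard below 0.1 rad), for 0.2 s.
At the end, for the whole second after the job is handed in: Carrier released in the slot: shoulders within 5 mm of deck level, centred within 4 mm across and 6 mm along, upright within 0.1 rad. Guard still (under 0.1 rad/s) at 40 degrees, 6 either way, carried by the fingers (over 0.4 N). Other plate within 30 mm of its start (z of carrier_mid in the frame of slot_mouth between -0.012 and -0.002 m and x of carrier_mid in the frame of slot_mouth between -0.004 and 0.004 m and y of carrier_mid in the frame of slot_mouth between -0.006 and 0.006 m and angle between carrier_mid's own z axis and vertical below 0.1 rad and contact force between the fingers and carrier below 0.1 N and value of joint guard between 0.593 and 0.803 rad and velocity of joint guard between -0.1 and 0.1 rad/s and contact force between the fingers and guard above 0.4 N and distance of spare_mid from where it was at the start of the episode below 0.03 m); the arm keeps its last pose, push and grip.
It fails at once if the carrier is dropped (faster than 0.5 m/s out of the fingers) (linear speed of carrier above 0.5 m/s and contact force between the fingers and carrier below 0.05 N).
It fails at once if the other plate, the bottle, the brass block or the round steel tool is moved by more than 30 mm (distance of any of spare_mid, bottle, block, disc from where it was at the start of the episode above 0.03 m).
It also fails if it takes over 58 s, if anything falls off the work surface, if the arm or the gripper's body presses on something with over 40 N, if the wrist force passes 120 N, or if a joint passes its speed limit or range.

## Working session

There is one attempt and no reset: what is moved stays moved. The work goes in short steps, Python scripts to look and compute and a tool call to move; the robot and the scene stay as the last step left them, time stands still between calls to the robot, and variables do not carry over. Pictures are saved under pics/ and viewed, at most 11 in all, crops included, and the job is handed in when it is done.

Besides the shell and the picture viewer there is one more tool, called by a JSON object that holds its "api" and its "payload", one argument or row to a line. apply_moves: Moves the arm, as the interface text tells. Its arguments: {"type":"object","properties":{"deltas":{"type":"array"},"squeeze":{"type":"number"}},"required":["deltas"]}

```bash
ls; mkdir -p pics
cat > h.py <<'E'
import numpy as np, cv2
from scipy.spatial.transform import Rotation as R
from rig import *
def rot(q): return R.from_quat([q[1],q[2],q[3],q[0]]).as_matrix()
def ray(p,uv):
    K=np.array(p["K"]);d=np.linalg.inv(K)@[uv[0],uv[1],1];s=d[:2]
    r=cv2.undistortPoints(np.array([[uv]],float),K,np.array([p["k1"],0,0,0,0.]))[0,0]
    return np.array(p["position"]),rot(p["orientation"])@[r[0],r[1],1]
def atz(p,uv,z):
    o,d=ray(p,uv); return o+d*(z-o[2])/d[2]
def proj(p,X):
    K=np.array(p["K"]);c=rot(p["orientation"]).T@(np.array(X)-p["position"])
    s=c[:2]/c[2]; s=s*(1+p["k1"]*(s@s)); return K[:2,:2]@s+K[:2,2]
def tri(obs):
    A=np.zeros((3,3));b=np.zeros(3)
    for p,uv in obs:
        o,d=ray(p,uv);d=d/np.linalg.norm(d);M=np.eye(3)-np.outer(d,d);A+=M;b+=M@o
    return np.linalg.solve(A,b)
def save(p,n,crop=None,k=1):
    f=p["frame"][:,:,::-1]
    if crop: f=f[crop[1]:crop[3],crop[0]:crop[2]]
    cv2.imwrite("pics/"+n,cv2.resize(f,None,fx=k,fy=k,interpolation=cv2.INTER_CUBIC))
E
python3 - <<'E'
from h import *
ps={n:get_image(n) for n in("scene","top","wrist")}
for n,p in ps.items(): save(p,n+"0.png")
print(get_state()["ee_rot"],nose_length)
zs=dict(carrier_mid=.063,spare_mid=.063,stand=0,slot_mouth=.1,guard_hinge=.1,guard_bar=.145,bottle=0,block=.1,disc=0)
for n,p in ps.items():
    print(n,np.round(p["position"],3))
    for q,z in zs.items():
        print(q,[(np.round(r["point"]).tolist(),round(r["score"],2),np.round(atz(p,r["point"],z)[:2],3).tolist()) for r in place_of(q,p)][:4])
E
```

```text
pics
[-1.71811810e-04  1.18119431e-01  9.92999143e-01 -6.88072253e-04] 0.017
scene [1.253 0.494 1.358]
carrier_mid [([382.0, 276.0], 0.72, [0.666, 0.269]), ([498.0, 253.0], 0.71, [0.405, 0.518]), ([422.0, 300.0], 0.63, [0.667, 0.401]), ([420.0, 252.0], 0.52, [0.534, 0.322])]
spare_mid [([438.0, 232.0], 0.66, [0.443, 0.334])]
stand [([430.0, 253.0], 0.73, [0.487, 0.34]), ([274.0, 193.0], 0.68, [0.579, -0.205])]
slot_mouth [([338.0, 214.0], 0.91, [0.582, 0.058])]
guard_hinge [([313.0, 160.0], 0.75, [0.453, -0.129])]
guard_bar [([274.0, 191.0], 0.7, [0.647, -0.133])]
bottle [([372.0, 314.0], 0.54, [0.756, 0.295])]
block [([428.0, 257.0], 0.69, [0.554, 0.354]), ([313.0, 230.0], 0.4, [0.67, 0.027]), ([234.0, 142.0], 0.37, [0.541, -0.397])]
disc [([233.0, 143.0], 0.85, [0.491, -0.466])]
top [ 0.321 -0.     1.379]
carrier_mid [([239.0, 172.0], 0.79, [0.661, 0.272]), ([169.0, 219.0], 0.74, [0.514, 0.482]), ([158.0, 258.0], 0.7, [0.397, 0.507]), ([203.0, 173.0], 0.54, [0.659, 0.383])]
spare_mid [([213.0, 243.0], 0.43, [0.441, 0.345])]
stand []
slot_mouth [([308.0, 197.0], 0.94, [0.571, 0.055]), ([222.0, 229.0], 0.27, [0.477, 0.31])]
guard_hinge [([369.0, 231.0], 0.88, [0.465, -0.128])]
guard_bar [([223.0, 212.0], 0.75, [0.52, 0.296]), ([368.0, 166.0], 0.58, [0.652, -0.125])]
bottle [([368.0, 229.0], 0.7, [0.483, -0.135]), ([231.0, 151.0], 0.55, [0.749, 0.312])]
block [([314.0, 164.0], 0.49, [0.673, 0.035])]
disc [([471.0, 230.0], 0.7, [0.477, -0.464])]
wrist [0.056 0.577 0.374]
carrier_mid [([330.0, 362.0], 0.67, [0.394, 0.517])]
spare_mid []
stand []
slot_mouth []
guard_hinge []
guard_bar []
bottle []
block []
disc []
```

View pics/scene0.png

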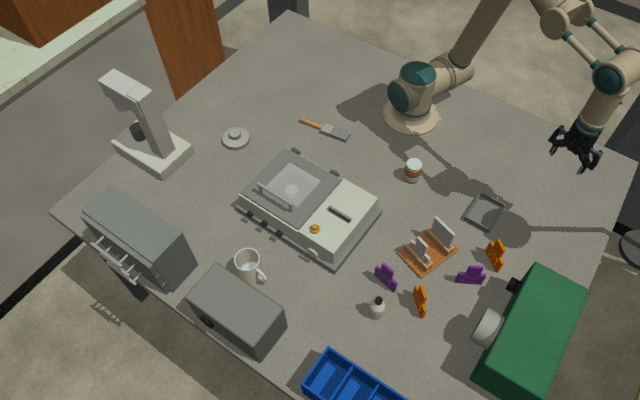

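View pics/top0.png

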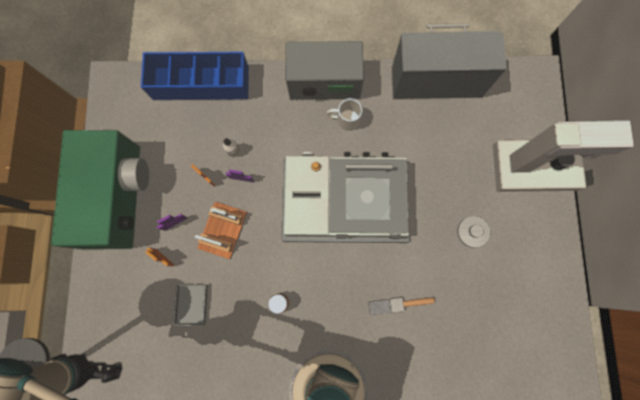

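The scene view shows the wooden stand at about (428,252) with two grey plates. The one with a stepped outline is at (420,250) and the plain wide one is at (442,233). The look-alikes are purple at (385,276) and (470,275), and orange at (420,300) and (495,255). Only the grey plate at (420,250) fits the carrier, and I'll confirm that with a close crop from the wrist camera. In the top view the slot is at (307,194), the guard bar at (369,166) and the block at (315,166).

{"api": "apply_moves", "payload": {
  "deltas": [85,-416,-167,-50,94,85,-416,-167,-50,94,85,-416,-167,-50,94,85,-416,-167,-50,94,85,-416,-167,-50,94,85,-416,-167,-50,94,85,-416,-167,-50,94,85,-416,-167,-50,94,85,-416,-167,-50,94,85,-416,-167,-50,94,85,-416,-167,-50,94,85,-416,-167,-50,94]
}}

```text
clock: 2.5
position: [0.5062, 0.295, 0.2986]
ee_rot: [0.003, 0.767, 0.641, 0.001]
contact_force: [-0.7, 0.5, 0.4]
width: 0.085
gripper_force: 0.0
```

{"api": "apply_moves", "payload": {
  "deltas": [85,0,0,0,7,85,0,0,0,7,85,0,0,0,7]
}}

```text
clock: 2.75
position: [0.5002, 0.2989, 0.2982]
ee_rot: [-0.0, 0.8, 0.599, -0.0]
contact_force: [-0.9, -0.2, -0.4]
width: 0.0845
gripper_force: 0.0
```

Run:
```python
from h import *
s=get_state();print(s["clock"],np.round(s["position"],4),np.round(rot(s["ee_rot"]),3).tolist(),s["contact_force"])
ps={n:get_image(n) for n in("wrist","scene","top")}
p=ps["wrist"];save(p,"w1.png");print(p["position"],np.round(rot(p["orientation"]),2).tolist())
zs=dict(carrier_mid=.063,spare_mid=.063,stand=0)
for n,p in ps.items():
  for q,z in zs.items():
    print(n,q,[(np.round(r["point"]).tolist(),round(r["score"],2),np.round(atz(p,r["point"],z)[:2],3).tolist()) for r in place_of(q,p)][:5])
```

```text
2.75 [0.5002 0.2989 0.2982] [[0.282, 0.96, -0.0], [0.96, -0.282, 0.0], [0.0, -0.0, -1.0]] [-0.91608611 -0.23630717 -0.37125381]
[0.52342852 0.37622777 0.42428773] [[0.96, -0.27, -0.09], [-0.28, -0.91, -0.3], [-0.0, 0.31, -0.95]]
wrist carrier_mid [([422.0, 51.0], 0.93, [0.655, 0.397]), ([334.0, 149.0], 0.9, [0.531, 0.318]), ([435.0, 155.0], 0.89, [0.651, 0.275]), ([276.0, 9.0], 0.84, [0.511, 0.482]), ([182.0, 11.0], 0.56, [0.412, 0.51])]
wrist spare_mid [([259.0, 147.0], 0.69, [0.442, 0.346])]
wrist stand [([298.0, 142.0], 0.78, [0.485, 0.333])]
scene carrier_mid [([382.0, 273.0], 0.97, [0.657, 0.264]), ([499.0, 255.0], 0.96, [0.409, 0.523]), ([416.0, 251.0], 0.78, [0.537, 0.31]), ([471.0, 278.0], 0.64, [0.524, 0.485])]
scene spare_mid [([439.0, 232.0], 0.79, [0.438, 0.337])]
scene stand [([424.0, 253.0], 0.87, [0.494, 0.324])]
top carrier_mid [([171.0, 220.0], 0.68, [0.514, 0.476]), ([239.0, 173.0], 0.61, [0.658, 0.27]), ([157.0, 257.0], 0.59, [0.4, 0.51]), ([204.0, 171.0], 0.58, [0.667, 0.38]), ([224.0, 212.0], 0.47, [0.535, 0.313])]
top spare_mid [([213.0, 240.0], 0.4, [0.448, 0.346])]
top stand [([221.0, 232.0], 0.93, [0.481, 0.338])]
```

View pics/w1.png

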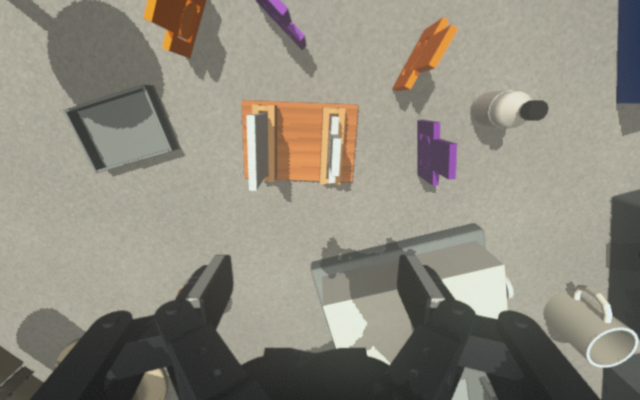

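The wrist view shows the stand at (300,142). The plain white-grey plate stands in the left slot at (258,150). The plate with a narrow tab stands in the right slot at (335,147) and is the grey carrier. Orange at (425,55) and (180,25) and purple at (437,155) and (285,20) are look-alikes. I'll take an enlarged crop to confirm.

Run:
```python
import cv2
f=cv2.imread("pics/w1.png")[90:200,230:370]
cv2.imwrite("pics/w1c.png",cv2.resize(f,None,fx=5,fy=5,interpolation=cv2.INTER_CUBIC))
```

```text
(no output)
```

View pics/w1c.png

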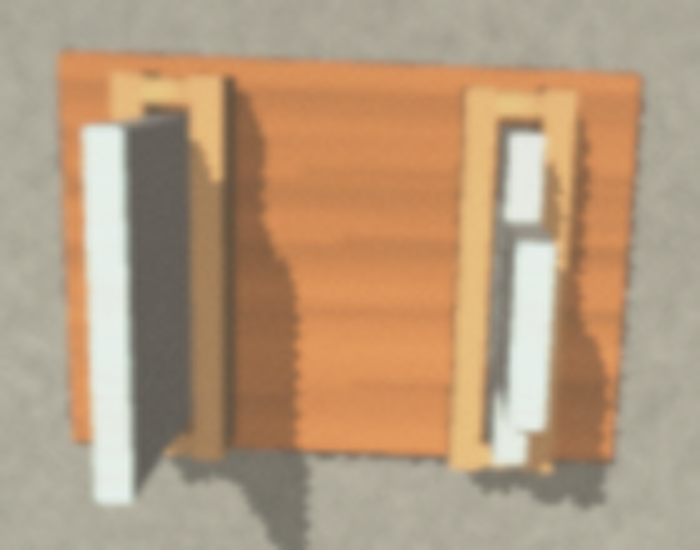

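The crop confirms it: the right-hand plate, at about (336,157) in the full picture, has a narrow tab above shoulders and is grey. The left one is the plain spare. Next I compute the tab's pose.

Run:
```python
from h import *
p=get_image("wrist"); s=get_state()
f=lambda u,v:(230+u/5-.4,90+v/5-.4)
def pr(n,a,b,z):
    A,B=atz(p,f(*a),z),atz(p,f(*b),z);d=A-B;print(n,np.round((A+B)/2,4),np.linalg.norm(d),np.degrees(np.arctan2(-d[0],d[1])))
pr("tab",(536,240),(528,431),.116)
pr("tab L",(517,240),(511,431),.116)
pr("tab R",(556,240),(545,431),.116)
pr("spare",(104,125),(114,503),.116)
pr("stand top",(60,52),(640,75),.012)
T=rot(s["ee_rot"]);A=(atz(p,f(536,240),.116)+atz(p,f(528,431),.116))/2
print("tool delta to tab top",(A-s["position"])@T*1000)
# machine: slot etc in top+scene
t=get_image("top");c=get_image("scene")
for q,z in dict(slot_mouth=.1,guard_hinge=.1,guard_bar=.145,block=.1).items():
    for P in(t,c):
        r=place_of(q,P)
        print(q,[(np.round(x["point"],1),round(x["score"],2),np.round(atz(P,x["point"],z)[:2],3)) for x in r[:2]])
```

```text
tab [0.53  0.318 0.116] 0.04104644332969057 -17.533825863132716
tab L [0.5263 0.3191 0.116 ] 0.04104103061694765 -17.157219403985305
tab R [0.5338 0.3169 0.116 ] 0.04105982789383247 -18.202656780566876
spare [0.4444 0.3468 0.116 ] 0.08069626049719332 -18.806864477508267
stand top [0.5047 0.3841 0.012 ] 0.15678578352151668 71.36658458127327
tool delta to tab top [ 26.6005832   23.28657179 182.33437499]
slot_mouth [(array([305.8, 196. ]), 0.6, array([0.574, 0.06 ]))]
slot_mouth [(array([338.3, 215.5]), 0.67, array([0.585, 0.061]))]
guard_hinge [(array([368.8, 229.1]), 0.97, array([ 0.471, -0.127]))]
guard_hinge [(array([312.6, 161.1]), 0.91, array([ 0.457, -0.127]))]
guard_bar [(array([368.2, 164.7]), 0.62, array([ 0.657, -0.127]))]
guard_bar [(array([272.4, 193.1]), 0.89, array([ 0.655, -0.133])), (array([425.9, 252.5]), 0.49, array([0.572, 0.347]))]
block [(array([314.2, 163.9]), 0.61, array([0.674, 0.034]))]
block [(array([316.4, 228. ]), 0.52, array([0.658, 0.032]))]
```

{"api": "apply_moves", "payload": {
  "deltas": [45,26.5,23.5,60,2,45,26.5,23.5,60,2,45,26.5,23.5,90,2,45,26.5,23.5,120,2,45,26.5,23.5,145,2,45,26.5,23.5,170,2,45,26.5,23.5,190,2,45,26.5,23.5,204,2,45,26.5,23.5,204,2,45,26.5,23.5,204,2],
  "squeeze": 40
}}

```text
clock: 4.73
position: [0.5299, 0.3177, 0.0937]
ee_rot: [-0.0, 0.812, 0.584, -0.001]
contact_force: [1.7, 0.2, 0.6]
width: 0.0448
gripper_force: 0.0
```

Run:
```python
from h import *
s=get_state();p=get_image("wrist");save(p,"w2.png");print(s["position"],s["contact_force"],s["width"])
for q in("carrier_mid",): print(place_of(q,p)[:3])
```

```text
[0.52991258 0.31767065 0.09374214] [1.71393035 0.17803845 0.62414308] 0.0448323747388716
[{'point': [311.1, 246.5], 'score': 0.84}, {'point': [504.3, 38.6], 'score': 0.78}, {'point': [519.6, 238.7], 'score': 0.7}]
```

View pics/w2.png

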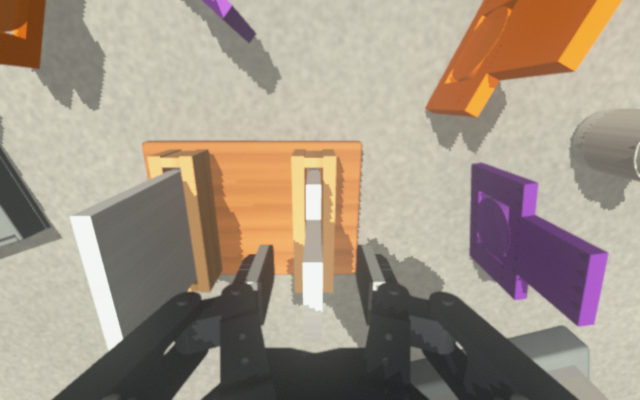

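The fingers straddle the tab top at (313,285). The spare's edge at (95,280) is well clear of the left finger at (258,280). I'll close, then lift.

{"api": "apply_moves", "payload": {
  "deltas": [0,0,0,0,0,0,0,0,0,0,0,0,0,0,0,0,0,0,0,0,0,0,0,0,0,0,0,0,0,0,0,0,0,0,0],
  "squeeze": 50
}}

```text
clock: 5.42
position: [0.5303, 0.3181, 0.0954]
ee_rot: [-0.0, 0.812, 0.584, 0.001]
contact_force: [-1.5, -0.7, 5.9]
width: 0.0074
gripper_force: 49.7
```

{"api": "apply_moves", "payload": {
  "deltas": [0,0,0,-10,0,0,0,0,-20,0,0,0,0,-35,0,0,0,0,-55,0,0,0,0,-80,0,0,0,0,-105,0,0,0,0,-130,0,0,0,0,-150,0,0,0,0,-155,0,0,0,0,-155,0]
}}

```text
clock: 6.25
position: [0.5311, 0.3181, 0.2516]
ee_rot: [0.0, 0.812, 0.584, 0.002]
contact_force: [0.4, 0.3, -1.6]
width: 0.0073
gripper_force: 48.8
```

Run:
```python
from h import *
s=get_state();p=get_image("wrist");save(p,"w3.png");print(s["position"],s["contact_force"],s["moment"],s["width"],s["gripper_force"])
T=rot(s["ee_rot"]);print(T.round(3).tolist())
print(place_of("carrier_mid",p)[:3])
# expected tab-top and shoulder corners in tool frame for z offsets 22mm
P=lambda x,y,z:proj(p,np.array(s["position"])+T@[x,y,z]).round(1).tolist()
for n,x,z in(("far tab",.02,-.022),("near tab",-.02,-.022),("far shoulder in",.02,.024),("far shoulder out",.04,.024),("far foot",.04,.084)):
    print(n,P(x,-.004,z),P(x,.004,z))
```

```text
[0.53109834 0.31811862 0.25159508] [ 0.38087579  0.26191185 -1.64565969] [0.00375555 0.03003538 0.04265243] 0.00729479189102662 48.81300866603851
[[0.318, 0.948, 0.004], [0.948, -0.318, 0.002], [0.003, 0.003, -1.0]]
[{'point': [427.6, 180.5], 'score': 0.89}, {'point': [314.9, 244.9], 'score': 0.81}, {'point': [242.8, 31.9], 'score': 0.72}]
far tab [303.4, 261.0] [323.1, 261.0]
near tab [304.5, 339.0] [322.2, 339.0]
far shoulder in [306.5, 218.5] [320.8, 218.5]
far shoulder out [306.2, 183.8] [321.1, 183.8]
far foot [308.5, 162.3] [319.4, 162.3]
```

View pics/w3.png

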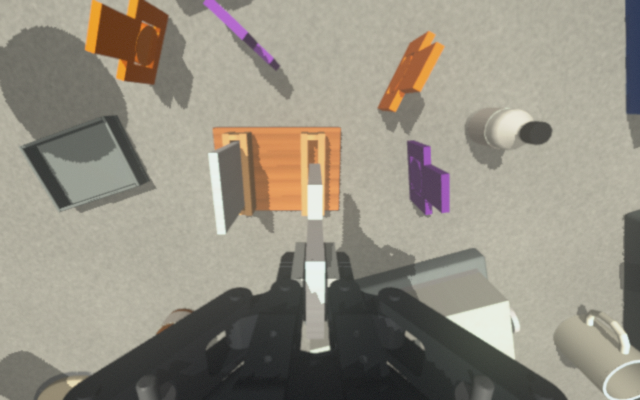

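The carrier is held between the fingers. Its tab's far edge is near (315,262), with the shoulder from about (315,218) to (315,190). I'll measure the edges along its centre column to get the in-hand offset.

Run:
```python
import cv2,numpy as np
f=cv2.imread("pics/w3.png",0).astype(int)
col=f[150:360,312:318].mean(1)
g=np.diff(col)
print([(150+i+1,int(g[i])) for i in range(len(g)) if abs(g[i])>7])
for v in (175,200,240,275): print(v,[(296+i+1,int(d)) for i,d in enumerate(np.diff(f[v-2:v+3,296:336].mean(0))) if abs(d)>9])
```

```text
[(184, 27), (185, 48), (186, 9), (219, -22), (220, -43), (221, -16), (260, 10), (261, 38), (262, 37), (292, -15), (293, -21), (294, -10), (339, -8), (348, 16), (349, 35), (350, 24), (352, -39), (353, -77), (354, -52), (355, -8)]
175 [(301, 16), (307, -15), (308, -23), (309, -10), (321, 23), (322, 15), (324, -21), (325, -33), (326, -19), (329, 16), (330, 19)]
200 [(301, 15), (302, 12), (307, 13), (308, 12), (322, -13), (323, -21), (324, -32), (325, -33), (326, -13), (329, 16), (330, 17)]
240 []
275 [(302, -14), (303, -22), (305, 65), (306, 63), (307, 14), (324, -37), (325, -72), (326, -41), (327, 13), (328, 22), (329, 9)]
```

{"api": "apply_moves", "payload": {
  "deltas": [0,-15,8,-15,-2,0,-40,20,-20,-5,0,-70,35,-20,-8,0,-103,50,-20,-11,0,-137,67,-20,-14,0,-171,84,-20,-18.5,0,-205,100,-20,-18.5,0,-239,117,-20,-18.5,0,-270,132,-20,-18.5,0,-290,142,-20,-18.5,0,-306,149,-20,-18.5,0,-306,149,-20,-18.5]
}}

```text
clock: 7.35
position: [0.5738, -0.0234, 0.2668]
ee_rot: [-0.001, 0.709, 0.706, -0.002]
contact_force: [-0.3, 0.9, -2.1]
width: 0.0076
gripper_force: 48.9
```

Run:
```python
from h import *
s=get_state();p=get_image("wrist");save(p,"w4.png");print(s["position"],s["contact_force"],s["width"],s["gripper_force"]);print(rot(s["ee_rot"]).round(3).tolist())
for q,z in dict(slot_mouth=.1,guard_hinge=.1,guard_bar=.145,block=.1).items():
    print(q,[(np.round(x["point"],1),round(x["score"],2),np.round(atz(p,x["point"],z)[:2],4)) for x in place_of(q,p)[:2]])
```

```text
[ 0.57380231 -0.02344093  0.26683273] [-0.32262449  0.92280268 -2.14427582] 0.007550675894815128 48.86631667613983
[[0.004, 1.0, -0.004], [1.0, -0.004, -0.002], [-0.002, -0.004, -1.0]]
slot_mouth [(array([321.4, 100.3]), 0.9, array([0.5804, 0.06  ]))]
guard_hinge [(array([214.3, 269.7]), 0.74, array([ 0.4567, -0.1258]))]
guard_bar [(array([396.6, 299.3]), 0.68, array([ 0.657 , -0.1325]))]
block [(array([408.9, 132.5]), 0.85, array([0.6671, 0.0296]))]
```

View pics/w4.png

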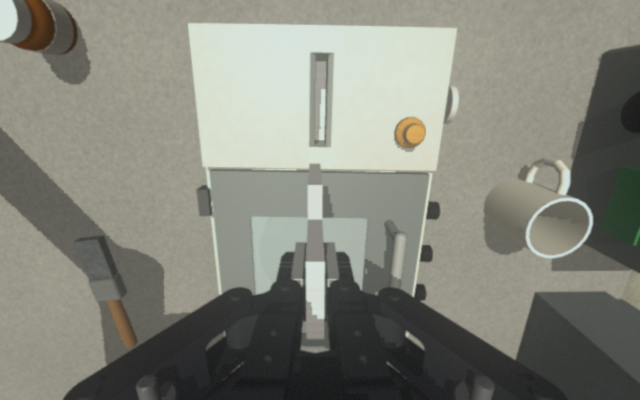

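The slot is at (321,100), running from (321,53) to (321,147), and is plainly visible above the held carrier. The brass block is at (411,132) and the bar at (396,255). I'll fit the slot's outline in world coordinates at z=0.1.

```bash
cat > slot.py <<'E'
from h import *
def slot(p,c):
    g=cv2.cvtColor(p["frame"],cv2.COLOR_RGB2GRAY);m=((g<185)*255).astype(np.uint8)
    x0,y0=int(c[0])-25,int(c[1])-60; y0=max(y0,0)
    sub=m[y0:int(c[1])+60,x0:int(c[0])+25]
    cs,_=cv2.findContours(sub,cv2.RETR_EXTERNAL,cv2.CHAIN_APPROX_NONE)
    k=min(cs,key=lambda k:-cv2.pointPolygonTest(k,(float(c[0]-x0),float(c[1]-y0)),True))
    W=np.array([atz(p,(q[0][0]+x0,q[0][1]+y0),.1)[:2] for q in k])
    r=cv2.minAreaRect((W*1000).astype(np.float32));b=cv2.boundingRect(k)
    return r,(b[0]+x0,b[1]+y0,b[2],b[3])
E
python3 - <<'E'
from slot import *
s=get_state();p=get_image("wrist");r,b=slot(p,(321,100));print(r,b)
T=rot(s["ee_rot"]);d=np.array([r[0][0]/1e3,r[0][1]/1e3,.1])-s["position"]
print("tool delta",(d@T*1000).round(1), s["position"])
E
```

```text
((579.522705078125, 58.839115142822266), (86.11085510253906, 21.553213119506836), 88.78680419921875) (309, 59, 25, 94)
tool delta [ 77.2   6.  168.6] [ 0.57385148 -0.01849811  0.26850556]
```

{"api": "apply_moves", "payload": {
  "deltas": [0,20,2,0,1,0,45,5,0,1,0,65,5,0,1,0,77.5,5,0,1,0,77.5,5,20,1,0,77.5,5,45,1,0,77.5,5,63,1,0,77.5,5,63,1,0,77.5,5,63,1,0,77.5,5,63,1]
}}

```text
clock: 8.48
position: [0.5801, 0.058, 0.2075]
ee_rot: [0.001, 0.713, 0.701, 0.001]
contact_force: [-0.4, -0.1, -1.0]
width: 0.0073
gripper_force: 49.0
```

Run:
```python
from slot import *
s=get_state();p=get_image("wrist");save(p,"w5.png",(240,120,400,400),2.1);print(s["position"],s["contact_force"],s["width"],s["gripper_force"]);
T=rot(s["ee_rot"]);print(T.round(3).tolist())
P=lambda x,y,z:proj(p,np.array(s["position"])+T@[x,y,z]).round(1).tolist()
for n,x,z in(("far tab",.02,-.022),("far shoulder in",.02,.024),("far shoulder out",.04,.024),("far foot",.04,.084)):
    print(n,P(x,-.004,z),P(x,.004,z))
for x in(-.006,.006,-.011,.011): print("slot far end",proj(p,[.5795+x,.0588+.043,.1]))
```

```text
[0.58008923 0.05803238 0.2074845 ] [-0.37552773 -0.05132246 -0.99426512] 0.00727575591762305 48.95142674446106
[[0.017, 1.0, 0.002], [1.0, -0.017, -0.0], [-0.0, 0.002, -1.0]]
far tab [303.6, 260.6] [323.2, 260.7]
far shoulder in [306.5, 218.2] [320.9, 218.2]
far shoulder out [306.2, 183.5] [321.2, 183.5]
far foot [308.5, 162.1] [319.4, 162.1]
slot far end [304.63047281 152.00431613]
slot far end [319.53381044 151.75373859]
slot far end [298.42241101 152.10973321]
slot far end [325.74460279 151.65035155]
```

View pics/w5.png

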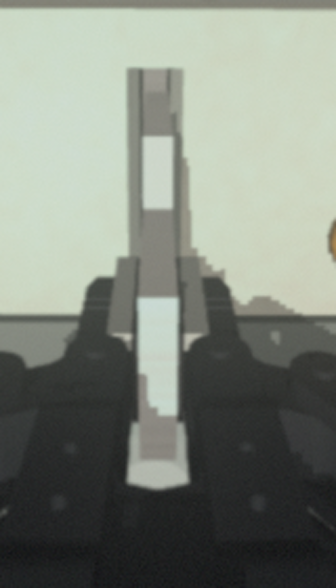

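The foot sits over the slot mouth. The slot's far end is at (314,152) in the full picture, and the foot's centre is at about (314,164). I need about +1 mm along tool x and +1 mm along tool y. Then I descend in stages, watching the force.

{"api": "apply_moves", "payload": {
  "deltas": [0,1.2,1,4,0,0,1.2,1,10,0,0,1.2,1,16,0,0,1.2,1,22,0,0,1.2,1,27,0,0,1.2,1,32,0,0,1.2,1,36,0,0,1.2,1,40,0,0,1.2,1,40,0]
}}

```text
clock: 9.28
position: [0.5798, 0.059, 0.1652]
ee_rot: [-0.001, 0.713, 0.701, -0.001]
contact_force: [-0.5, 0.1, -1.5]
width: 0.0075
gripper_force: 49.0
```

{"api": "apply_moves", "payload": {
  "deltas": [0,0,0,6,0,0,0,0,12,0,0,0,0,18,0,0,0,0,24,0,0,0,0,29,0,0,0,0,33,0,0,0,0,36,0,0,0,0,38,0,0,0,0,39,0,0,0,0,39,0]
}}

```text
clock: 10.12
position: [0.5804, 0.059, 0.1272]
ee_rot: [-0.0, 0.713, 0.701, 0.0]
contact_force: [0.2, 0.0, -1.7]
width: 0.0078
gripper_force: 49.0
```

Run:
```python
from h import *
s=get_state();p=get_image("wrist");save(p,"w6.png",(240,120,400,400),2.1)
for _ in range(4):
    get_image("wrist");s=get_state();print(s["position"].__repr__(),np.round(s["contact_force"],1),s["gripper_force"])
```

```text
array([0.58054459, 0.0589908 , 0.12749953]) [ 0.2  0.3 -1.3] 49.011270403862
array([0.58056677, 0.05900451, 0.12755247]) [ 0.2 -0.2 -1.4] 49.01183545589447
array([0.58055916, 0.05900264, 0.12760498]) [ 0.   0.3 -0.9] 49.0117621421814
array([0.58055416, 0.05899687, 0.12758667]) [-0.2  0.8 -0.9] 49.012024998664856
```

View pics/w6.png

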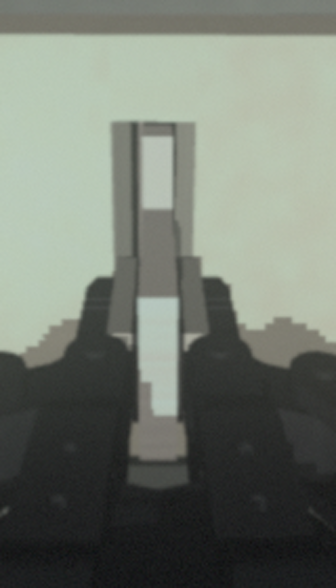

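The carrier is nearly home: the shoulder, from (158,135) to (158,208) in the crop, is centred between the chamfers at u=112 and u=195. I'll press the last few millimetres down gently.

{"api": "apply_moves", "payload": {
  "deltas": [0,0,0,2,0,0,0,0,3,0,0,0,0,4,0,0,0,0,4,0,0,0,0,4,0]
}}

```text
clock: 10.78
position: [0.5809, 0.0589, 0.1254]
ee_rot: [0.001, 0.713, 0.701, 0.001]
contact_force: [-3.1, -1.1, 9.0]
width: 0.008
gripper_force: 50.7
```

Contact came at z=0.1254, which matches the expected home height, since the grasp was 20.6 mm below the tab top. Release and rise.

{"api": "apply_moves", "payload": {
  "deltas": [12,0,0,-2,0,25,0,0,-2,0,30,0,0,-2,0,30,0,0,-2,0,30,0,0,-2,0,30,0,0,-10,0,30,0,0,-25,0,30,0,0,-50,0,30,0,0,-80,0,30,0,0,-110,0,30,0,0,-130,0,30,0,0,-130,0]
}}

```text
clock: 11.78
position: [0.5831, 0.059, 0.2591]
ee_rot: [0.004, 0.713, 0.701, 0.004]
contact_force: [0.6, 0.4, -0.5]
width: 0.0303
gripper_force: 0.0
```

{"api": "apply_moves", "payload": {
  "deltas": [30,-35,10,0,0,30,-70,20,0,0,30,-100,30,0,0,30,-120,40,0,0,30,-120,40,0,0,30,-120,40,0,0,30,-120,40,0,0]
}}

```text
clock: 12.37
position: [0.6176, -0.0611, 0.2526]
ee_rot: [-0.001, 0.713, 0.701, -0.0]
contact_force: [0.1, 0.1, -0.1]
width: 0.0301
gripper_force: 0.0
```

Run:
```python
from h import *
s=get_state();p=get_image("wrist");save(p,"w7.png");print(s["clock"],s["position"],s["width"])
T=rot(s["ee_rot"]);print(T.round(3).tolist())
for q,z in dict(carrier_mid=.093,slot_mouth=.1,guard_hinge=.1,guard_bar=.145,block=.1).items():
    print(q,[(np.round(x["point"],1),round(x["score"],2),np.round(atz(p,x["point"],z),4)) for x in place_of(q,p)[:2]])
for Q in(p,get_image("top"),get_image("scene")): print([ (np.round(x["point"],1),x["score"],atz(Q,x["point"],.145).round(4)) for x in place_of("guard_bar",Q)[:2]])
print([proj(p,[.580,.0588+y,.146]).round() for y in(-.02,.02)])
```

```text
12.3667 [ 0.61759762 -0.06113218  0.2526115 ] 0.03009612438005822
[[0.018, 1.0, -0.002], [1.0, -0.018, 0.001], [0.001, -0.002, -1.0]]
carrier_mid []
slot_mouth [(array([266.3,  56.4]), 0.89, array([0.5777, 0.0598, 0.1   ]))]
guard_hinge [(array([167.7, 247.7]), 0.57, array([ 0.4586, -0.1245,  0.1   ]))]
guard_bar [(array([354.3, 271.4]), 0.96, array([ 0.6535, -0.1283,  0.145 ]))]
block [(array([367.2,  89.4]), 0.98, array([0.6668, 0.0312, 0.1   ]))]
[(array([354.3, 271.4]), 0.96, array([ 0.6535, -0.1283,  0.145 ]))]
[(array([366.2, 165.9]), 0.84, array([ 0.6534, -0.1207,  0.145 ]))]
[(array([275.7, 193. ]), 0.77, array([ 0.6488, -0.1248,  0.145 ]))]
[array([261.,  78.]), array([257.,  17.])]
```

View pics/w7.png

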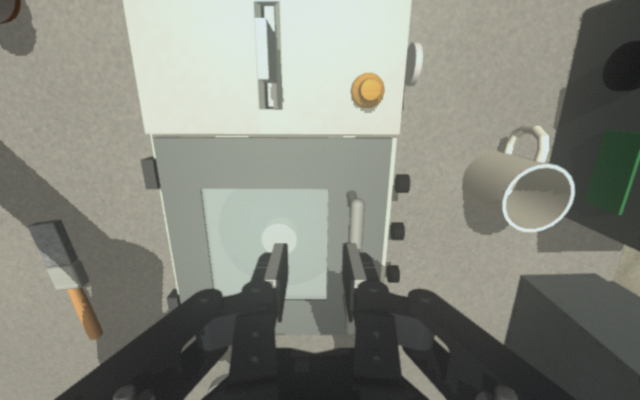

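The carrier's tab stands at (262,48) with its shoulders at deck level in the slot. The guard is shut and its bar is at about (357,225), extending down under the gripper. Next I move over the bar's middle, open, and descend.

{"api": "apply_moves", "payload": {
  "deltas": [50,-30,18,0,0,50,-55,32,0,0,50,-66,38,0,0,50,-66,38,20,0,50,-66,38,45,0,50,-66,38,70,0,50,-66,38,90,0,50,-66,38,102,0,50,-66,38,110,0,50,-66,38,110,0,50,-66,38,110,0]
}}

```text
clock: 13.83
position: [0.6552, -0.1283, 0.1434]
ee_rot: [-0.0, 0.713, 0.701, 0.0]
contact_force: [0.1, 0.6, 0.7]
width: 0.0502
gripper_force: 0.0
```

{"api": "apply_moves", "payload": {
  "deltas": [0,0,0,0,0,0,0,0,0,0,0,0,0,0,0,0,0,0,0,0,0,0,0,0,0,0,0,0,0,0,0,0,0,0,0,0,0,0,0,0],
  "squeeze": 25
}}

```text
clock: 14.5
position: [0.6522, -0.1284, 0.1445]
ee_rot: [-0.002, 0.713, 0.701, -0.002]
contact_force: [-6.5, -0.3, 5.4]
width: 0.0111
gripper_force: 24.5
```

Bar gripped at 11 mm opening. Next I raise it along the arc (radius 200 mm about the hinge, starting at 13°).

{"api": "apply_moves", "payload": {
  "deltas": [0,0,-3,-4,0,0,0,-5,-10,0,0,0,-7,-17,0,0,0,-10,-25,0,0,0,-13,-33,0,0,0,-17,-41,0,0,0,-21,-49,0,0,0,-25,-56.5,0,0,0,-30,-64,0,0,0,-30,-64,0,0,0,-30,-64,0]
}}

```text
clock: 15.42
position: [0.626, -0.1278, 0.2086]
ee_rot: [0.001, 0.713, 0.701, 0.001]
contact_force: [4.1, 0.7, -1.4]
width: 0.011
gripper_force: 24.7
```

{"api": "apply_moves", "payload": {
  "deltas": [0,0,-4,-7,0,0,0,-9,-14,0,0,0,-15,-21,0,0,0,-21,-27.5,0,0,0,-27,-34,0,0,0,-33,-39.5,0,0,0,-40,-45,0,0,0,-46,-51,0,0,0,-46,-51,0,0,0,-46,-51,0,0,0,-46,-51,0,0,0,-46,-51,0]
}}

```text
clock: 16.42
position: [0.5817, -0.1269, 0.2597]
ee_rot: [0.002, 0.713, 0.701, 0.002]
contact_force: [6.3, 0.7, 4.3]
width: 0.0105
gripper_force: 25.0
```

Run:
```python
from h import *
for _ in range(3):
    p=get_image("scene");s=get_state();print(s["clock"],np.round(s["position"],4),np.round(s["contact_force"],1),s["gripper_force"],s["width"])
g=place_of("guard_bar",p);print(g[:2]);save(p,"s8.png",(200,110,460,290),3)
B=np.array(s["position"]); h=np.array([.6522-.195,0,.1]);print(np.degrees(np.arctan2(B[2]+.0005-.1,B[0]-h[0]))-13)
print(proj(p,B))
```

```text
16.4667 [ 0.5818 -0.1269  0.2596] [6.2 1.  4.4] 25.01231074333191 0.010666557732762557
16.5167 [ 0.5818 -0.1269  0.2596] [6.6 1.5 4.9] 25.014955401420593 0.010852266098461887
16.5667 [ 0.5819 -0.1269  0.2596] [6.7 1.5 4.4] 25.016706883907318 0.01069162610321733
[{'point': [286.6, 153.3], 'score': 0.85}]
39.09587312541365
[285.66290588 154.41207198]
```

View pics/s8.png

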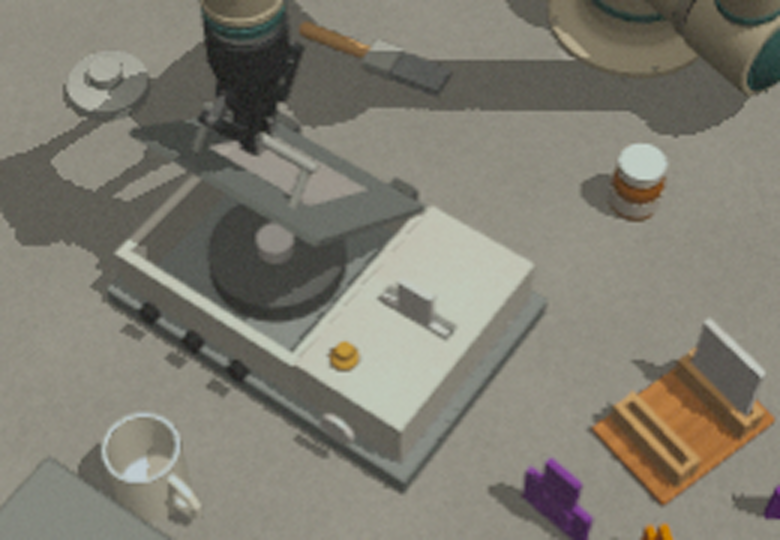

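The picture shows the guard held open by the bar at crop position (265,150), at about 39–40°. The carrier is upright in the slot with only its tab showing at (418,305). The spare is still in the stand at (730,370), the brass block is at (345,355), and the disc is unmoved. The arm is steady, so I'm handing in.

```bash
python3 -c "
from rig import *
print(sign_off())"
```

```text
the job is handed in; nothing more can be done
None
```

The carrier is home in the slot and released, the guard is held still at about 39–40° by the fingers, and the job is handed in; the sign-off returned no verdict.

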